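# Find the bowed pool-table leg plate with a straightedge

## Task

One of the three steel leg plates in the wooden rack is bowed; the other two are flat. Lay the straightedge lengthwise along a plate and let go, press down gently with shut fingers first on its red end and then on its yellow end to find whether it rocks, and go on to another plate in the same way as far as needed. Then stand the blue chalk on the bowed plate, leave the straightedge lying on a plate, never press it onto a plate with more than 40 N, and leave the other things alone.

Things in the scene. Friction and masses are not known exactly. Their poses are not given: they have to be found in the camera images.
- rack: Fixed wooden rack, a board 250 x 390 mm, 20 mm thick, origin at the centre of its underside; x runs along the plates, away from the robot, z up. On it lie, fixed and side by side 130 mm apart, three dark steel plates, 220 x 100 mm (long side along x). Two are flat, their top 36 mm above the table; one, in any of the three places, is bowed upwards along its length
- seat_left (a point): Middle of the left plate's place (+y side of the rack), 36 mm above the table: the height of a flat plate's top; axes as the rack's. The bowed plate's top is at 37 mm in mid-length and falls evenly to 33 mm at both ends, so a straightedge rocks on it: with one end pressed down, the other press point stands about 6.5 mm higher. On a flat plate both stay level within 1 mm
- seat_middle (a point): The same point and axes for the middle plate
- seat_right (a point): The same point and axes for the right plate (robot's -y side)
- edge_mid (a point): Loose straightedge: aluminium bar 220 x 24 x 10 mm with a wooden handle block 60 x 18 x 30 mm upright on its middle (top of the handle 40 mm above the bar's underside); 280 g. The point is in the middle, 20 mm above the bar's underside. x runs along the bar from the red to the yellow end, y across it, z up
- straightedge: The same straightedge; its origin is the centre of its underside
- edge_red (a point): Point on the straightedge's upper face where its red end is to be pressed, 90 mm from the middle, 20 mm in from the red end, 10 mm above the underside (the last 30 mm of the bar are red)
- edge_yellow (a point): The same point on the yellow end, on the other side of the handle
- chalk_mid (a point): Centre of the loose blue cube of cue chalk, 24 x 24 x 24 mm, 30 g; z up
- chalk: The same blue chalk; its origin is the centre of its underside
- green_chalk: A green cube of cue chalk, 24 mm: bystander
Not all that is in view belongs to the job. Several things have the shape of the chalk; the one meant has the colours described above.

How it is judged:
By the outcome, as a careful person would: the job done as asked, in the order asked, and still so for the second after the job is handed in, with the robot touching nothing.
It also fails if it takes over 72 s, if anything falls off the work surface, if the arm or the gripper's body presses on something with over 40 N, if the wrist force passes 120 N, or if a joint passes its speed limit or range.

## Robot

A 6-joint arm with a two-finger parallel gripper is mounted at the origin on the work surface. World frame = base frame: x ahead of the robot, y to its left, z up, the work surface at z = 0. Lengths are in m, angles in rad, forces in N, time in s.
With the tool pointing down it reaches from about 0.225 to 0.725 m from the base axis. Payload 3.1 kg.
Tool frame: the origin (TCP) lies midway between the tips of the shut fingers; the grasp point (between the pads) lies 19 mm behind it; z points along the fingers, y is the line along which they close (so a half turn about z gives the same grasp; the last joint's range is limited). The gripper opens to 85 mm and grips with 20 to 120 N. Pads are 22 mm wide; open, the fingers measure 114 mm over their backs; the gripper's body (76 mm by 85 mm) begins 54 mm behind the grasp point. The pads swing forward as they close: fully open they stand 13 mm farther back than shut.
Start: joints at [-1.265, 0.048, 0.099, 1.622, 0, 1.443], TCP at [0.221, -0.476, 0.231] pointing down, gripper open.
Joint ranges: [-2.91, 2.91], [-0.99, 1.94], [-1.21, 1.42], [-2.12, 2.29], [-1.49, 1.47], [-3.14, 3.14]. Speed limits (rad/s): [2.79, 2.79, 3.14, 3.14, 3.14, 3.14].

## Interface

Orientations are given as a rotation vector (axis times angle).
In Python, from bench import sense, optics, workorder, boxes_of gives the robot as it stands.
- The arm moves only by the tool jog_arm, never from a script. Its argument "series" is a list of rows, each an object of numbers: "x", "y", "z": the shift along the tool's x, y, z in cm; "rx", "ry", "rz": the turn, a rotation vector about the tool's x, y, z in rad; "hand": the closure, from -1 (fully open) to 1 (shut). In form: [{"x": .., "y": .., "z": .., "rx": .., "ry": .., "rz": .., "hand": ..}, ...]. A call has 1 to 10 rows; each row is the pose to reach, as a shift and turn from the pose commanded when the call began, along the tool's axes at that moment; what a row does not reach only later rows make up. A row lasts 1/8 s, in which the tool goes at most 62.5 mm and 10.7 degrees, less where a joint would pass 70% of its speed; a pose out of reach is approached as far as the arm can. A call with a gripper value outside its range is refused whole. The fingers move at their own pace and stop on an object; the grip force is fixed at half the most. Time passes only in rows, so rows that repeat a pose let the fingers close. It gives the time, the measured TCP pose, the force, the opening and the grip force at its end, in the units of the state.
- sense(): the state, without advancing time (a new reading comes with each control period).
- optics.grab_frame(name): name is "scene" or "side" or "wrist"; returns a dict with "color" (384x512x3 uint8, red, green, blue), "intrinsics" (3x3 intrinsics, pixels), "dist" ([k1, k2, p1, p2, k3] as OpenCV has them; the pictures are not rectified), "pose" (4x4, takes a point from camera to world coordinates). Camera axes: x right, y down, z forward; pixel columns grow to the right and rows downward; lengths in m; the calibration is good to about 2 mm. A picture is of the moment at which its call begins. There is no depth.
- workorder.job_done(): hands the job in; it is judged then, once.
Trained networks look in the newest picture that a camera, given by its name, has taken for a name from the list of things; names that differ only in an ending like _2 or _b are one class to them, and where a whole thing is asked for, a point or a joint stands for the part that bears it (a point fixed in the world has none). Each returns a list of dicts, best first, with "p" (0 to 1); they miss things now and then, are a little off and sometimes report something else, mostly with a low value. They report only what shows in the picture. A call takes as long as a camera call. They do not tell look-alikes from the thing itself.
- boxes_of(target, camera): "centre" ([x, y, z] in m, in the coordinates of the camera as it stood for that picture, good to about 4 mm: the middle of the surface that is visible of it).
The state is a dict: "time": time; "q": joint angles; "joint_velocities": joint speeds; "joint_torque": joint torques, N m; "tool_pos": TCP position; "ee_rot": TCP orientation; "contact_force": force on the tool from outside, world axes, zero at the start; "torque": the same for the moment, N m; "opening": finger opening in m; "grip_force": force on a finger pad.
Only numpy, scipy, OpenCV 4.12 (cv2) and the standard library are available. Lean on these libraries where they do the work, as an engineer would, in place of code of your own. Each camera call takes 0.05 s, during which the arm holds its last target. There are 200 camera calls.

## Working session

There is one attempt and no reset: what is moved stays moved. The work goes in short steps, Python scripts to look and compute and a tool call to move; the robot and the scene stay as the last step left them, time stands still between calls to the robot, and variables do not carry over. Pictures are saved under pics/ and viewed, at most 10 in all, crops included, and the job is handed in when it is done.

Besides the shell and the picture viewer there is one more tool, called after "Request:" as a command line: name --argument value ..., lists and objects as JSON in quotes. jog_arm: Moves the arm, as the interface text tells. Its arguments: {"type":"object","properties":{"series":{"type":"array","items":{"type":"object","properties":{"x":{"type":"number"},"y":{"type":"number"},"z":{"type":"number"},"rx":{"type":"number"},"ry":{"type":"number"},"rz":{"type":"number"},"hand":{"type":"number"}}}}},"required":["series"]}

```bash
mkdir -p pics
cat > h.py <<'E'
import numpy as np,cv2
from bench import sense,optics,workorder,boxes_of
from scipy.spatial.transform import Rotation as R
def grab(cam,fn=None):
    f=optics.grab_frame(cam)
    if fn: cv2.imwrite('pics/'+fn,f['color'][:,:,::-1])
    return f
def look(f,cam,names):
    for n in names:
        for d in boxes_of(n,cam)[:4]:
            c=np.array(d['centre']); P=np.array(f['pose'])
            w=P[:3,:3]@c+P[:3,3]
            px=proj(f,w)
            print(cam,n,round(d['p'],2),w.round(4),px.round())
def proj(f,w):
    P=np.array(f['pose']);r=P[:3,:3].T
    t=-r@P[:3,3]
    return cv2.projectPoints(np.array([w],float).reshape(-1,3),cv2.Rodrigues(r)[0],t,np.array(f['intrinsics']),np.array(f['dist']))[0].reshape(-1,2).squeeze()
def pix(f,uv,z):
    uv=np.array(uv,float).reshape(-1,1,2)
    n=cv2.undistortPoints(uv,np.array(f['intrinsics']),np.array(f['dist'])).reshape(-1,2)
    P=np.array(f['pose']);d=np.c_[n,np.ones(len(n))]@P[:3,:3].T
    return P[:3,3]+d*((z-P[2,3])/d[:,2])[:,None]
def jog(target,yawrot=None):
    s=sense();M=R.from_rotvec(s['ee_rot']).as_matrix()
    return (M.T@(np.array(target)-s['tool_pos'])*100).round(2)
E
python3 - <<'E'
from h import *
s=sense();print(s);print(R.from_rotvec(s['ee_rot']).as_matrix().round(3))
for c in ['scene','side']:
    f=grab(c,c+'0.png');print(f['pose'])
    look(f,c,['rack','straightedge','edge_mid','edge_red','edge_yellow','chalk','green_chalk'])
E
```

```text
{'time': 0.0, 'q': array([-1.26478231e+00,  4.87309154e-02,  9.75812386e-02,  1.62199586e+00,
       -2.56281036e-05,  1.44303959e+00]), 'joint_velocities': array([ 0.00075693, -0.00114998,  0.00104543,  0.00283955, -0.00056352,
        0.00196088]), 'joint_torque': array([ 4.06368690e-04, -3.38783705e+01,  3.20014036e+01,  2.01406045e-02,
       -1.30001476e-04,  7.55700313e-06]), 'tool_pos': array([ 0.22046995, -0.47578607,  0.23011916]), 'ee_rot': array([-3.06570986e+00, -6.75533256e-01,  3.68283844e-04]), 'contact_force': array([ 0.09070189,  0.59655684, -0.32077126]), 'torque': array([-0.01199375, -0.02585241, -0.03303484]), 'grip_force': 0.0, 'opening': 0.08562351994379633}
[[ 0.907  0.42  -0.001]
 [ 0.42  -0.907  0.002]
 [ 0.    -0.002 -1.   ]]
[[ 0.29681349  0.52662416 -0.79659823  1.23539847]
 [ 0.95483042 -0.15129468  0.2557514  -0.23934162]
 [ 0.01416379 -0.83652669 -0.54774308  0.55331919]
 [ 0.          0.          0.          1.        ]]
scene straightedge 0.85 [0.5594 0.3034 0.0071] [371. 196.]
scene edge_mid 0.94 [0.564  0.3058 0.0133] [373. 195.]
scene edge_red 0.75
[... 425 characters left out ...]

 [-0.68065949  0.43808848 -0.58718067  0.55028764]
 [-0.01968181 -0.8121483  -0.58311899  0.6435992 ]
 [ 0.          0.          0.          1.        ]]
side rack 0.72 [0.4475 0.0448 0.0179] [266. 238.]
side straightedge 0.91 [0.5171 0.3132 0.0082] [162. 288.]
side edge_mid 0.85 [0.5103 0.316  0.0107] [162. 290.]
side edge_red 0.83 [0.517  0.3187 0.0151] [159. 288.]
side edge_red 0.32 [0.4446 0.0474 0.0181] [266. 239.]
side edge_yellow 0.96 [0.5089 0.3127 0.0103] [164. 289.]
side chalk 0.63 [ 0.5785 -0.3116  0.0172] [308. 166.]
side chalk 0.49 [ 0.5986 -0.3859  0.0185] [316. 155.]
side chalk 0.48 [ 0.4697 -0.3622  0.0142] [345. 172.]
side green_chalk 0.63 [0.4482 0.0459 0.0211] [265. 237.]
```

View pics/scene0.png

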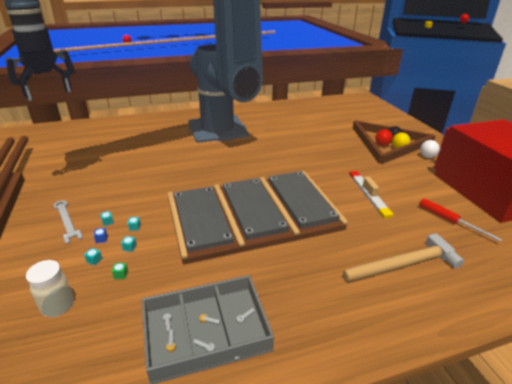

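View pics/side0.png

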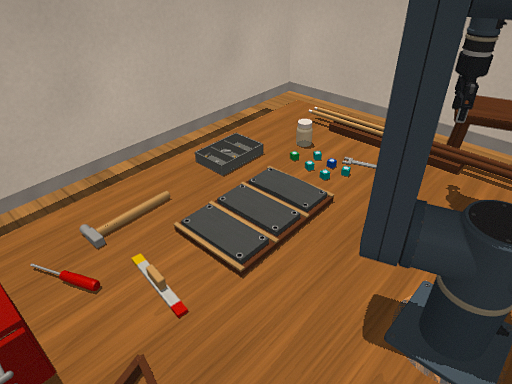

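The blue cube is at scene (100,236) / side (332,163), with teal look-alikes around it and green at scene (120,270). The straightedge runs from red (354,174) to yellow (388,212) in scene. The rack's three plates are centred near (205,218), (255,205) and (305,198).

```bash
cat > meas.py <<'E'
from h import *
def comps(f,m,z,mn=8,box=None):
    n,l,st,ce=cv2.connectedComponentsWithStats(m.astype(np.uint8))
    out=[]
    for i in range(1,n):
        if st[i,4]<mn: continue
        w=pix(f,ce[i],z)[0]
        if box and not(box[0]<w[0]<box[1] and box[2]<w[1]<box[3]): continue
        ys,xs=np.nonzero(l==i); W=pix(f,np.c_[xs,ys],z)[:,:2]
        pts=W.astype(np.float32)
        out.append((st[i,4],ce[i].round(1),w[:2].round(4),cv2.minAreaRect(pts*1000)))
    return out
def hsv(f): return [a.astype(int) for a in cv2.split(cv2.cvtColor(f['color'],cv2.COLOR_RGB2HSV))]
E
python3 - <<'E'
from meas import *
for c in ['scene','side']:
    f=grab(c);h,s,v=hsv(f)
    print(c)
    print('blue');[print(o) for o in comps(f,(h>105)&(h<130)&(s>120)&(v>50),.018,6,(.35,.75,-.5,-.25))]
    print('red');[print(o) for o in comps(f,((h<6)|(h>172))&(s>170)&(v>120),.01,6,(.35,.65,.2,.4))]
    print('yel');[print(o) for o in comps(f,(h>20)&(h<34)&(s>170)&(v>150),.01,6,(.35,.75,.2,.42))]
    print('white');[print(o) for o in comps(f,(s<60)&(v>140),.01,20,(.4,.7,.2,.42))]
    print('dark');[print(o) for o in comps(f,(s<80)&(v<110)&(v>30),.036,200,(.3,.65,-.25,.25))]
E
```

```text
scene
blue
(np.int32(87), array([100.5, 236.8]), array([ 0.5464, -0.3829]), ((540.8789672851562, -384.1141662597656), (42.90968704223633, 21.426219940185547), 3.1487958431243896))
red
(np.int32(26), array([354.2, 173.3]), array([0.4434, 0.3187]), ((447.24432373046875, 319.2463073730469), (23.967042922973633, 23.03607940673828), 74.91705322265625))
yel
(np.int32(97), array([386.3, 212.6]), array([0.639 , 0.2977]), ((638.4675903320312, 298.1305236816406), (30.447704315185547, 37.70464324951172), 76.13021087646484))
white
(np.int32(65), array([359.3, 180.3]), array([0.4823, 0.3129]), ((485.8686828613281, 314.2575988769531), (25.32733917236328, 50.3860969543457), 88.564208984375))
(np.int32(139), array([375.1, 199.6]), array([0.5805, 0.3023]), ((569.7247924804688, 305.392822265625), (25.962074279785156, 95.16117858886719), 83.88732147216797))
dark
(np.int32(2008), array([302.6, 199.9]), array([0.5618, 0.099 ]), ((547.247802734375, 100.041259765625), (229.3441619873047, 102.73323059082031), 0.9722076058387756))
(np.int32(2282), array([254.7, 208.7]), array([ 0.5641, -0.0274]), ((549.32226
[... 759 characters left out ...]
.6479263305664))
white
(np.int32(318), array([159.8, 286.3]), array([0.5234, 0.3139]), ((540.4077758789062, 310.3175964355469), (24.22532844543457, 157.9746551513672), 83.93453979492188))
dark
(np.int32(1632), array([288.3, 188.5]), array([ 0.5277, -0.1439]), ((536.9105224609375, -146.82186889648438), (228.2284698486328, 114.1801986694336), 0.5818531513214111))
(np.int32(2043), array([258.9, 208.8]), array([ 0.5261, -0.0157]), ((535.5527954101562, -17.654762268066406), (229.4879608154297, 110.9399642944336), 1.0835474729537964))
(np.int32(2481), array([225.5, 232.6]), array([0.5229, 0.1113]), ((533.3390502929688, 109.15843200683594), (229.52627563476562, 107.1767578125), 0.9641695618629456))
```

```bash
cat >> h.py <<'E'
def rel(target,yaw,s=None):
    "jog values to reach TCP target, pointing down, tool x at world yaw"
    s=s or sense();M=R.from_rotvec(s['ee_rot']);T=R.from_euler('z',yaw)*R.from_euler('x',np.pi)
    print('shift',(M.inv().apply(np.array(target)-s['tool_pos'])*100).round(2),'turn',(M.inv()*T).as_rotvec().round(3),'t',round(s['time'],2))
E
python3 - <<'E'
from h import *
rel([.5405,.3093,.2],3.03)
E
```

```text
shift [ 62.05 -57.85   3.13] turn [-0.    -0.    -2.596] t 0.9
```

Request:
jog_arm --series '[{"x": 62.05,"y": -57.85,"z": 3.1,"rz": -2.596},{"x": 62.05,"y": -57.85,"z": 3.1,"rz": -2.596},{"x": 62.05,"y": -57.85,"z": 3.1,"rz": -2.596},{"x": 62.05,"y": -57.85,"z": 3.1,"rz": -2.596},{"x": 62.05,"y": -57.85,"z": 3.1,"rz": -2.596},{"x": 62.05,"y": -57.85,"z": 3.1,"rz": -2.596},{"x": 62.05,"y": -57.85,"z": 3.1,"rz": -2.596},{"x": 62.05,"y": -57.85,"z": 3.1,"rz": -2.596},{"x": 62.05,"y": -57.85,"z": 3.1,"rz": -2.596},{"x": 62.05,"y": -57.85,"z": 3.1,"rz": -2.596}]'

```text
invalid input at $.series[0]: expected keys x, y, z, rx, ry, rz, hand
```

Run:
```python
from h import *
print(sense()['q'])
rel([.5405,.3093,.2],3.03)
```

```text
[-1.26483681e+00  4.79963928e-02  9.92094504e-02  1.62201672e+00
 -2.23284953e-05  1.44300071e+00]
shift [ 62.05 -57.85   3.13] turn [-0.    -0.    -2.596] t 0.9
```

Request:
jog_arm --series '[{"x": 62.05,"y": -57.85,"z": 3.1,"rx": 0,"ry": 0,"rz": -2.596,"hand": -1},{"x": 62.05,"y": -57.85,"z": 3.1,"rx": 0,"ry": 0,"rz": -2.596,"hand": -1},{"x": 62.05,"y": -57.85,"z": 3.1,"rx": 0,"ry": 0,"rz": -2.596,"hand": -1},{"x": 62.05,"y": -57.85,"z": 3.1,"rx": 0,"ry": 0,"rz": -2.596,"hand": -1},{"x": 62.05,"y": -57.85,"z": 3.1,"rx": 0,"ry": 0,"rz": -2.596,"hand": -1},{"x": 62.05,"y": -57.85,"z": 3.1,"rx": 0,"ry": 0,"rz": -2.596,"hand": -1},{"x": 62.05,"y": -57.85,"z": 3.1,"rx": 0,"ry": 0,"rz": -2.596,"hand": -1},{"x": 62.05,"y": -57.85,"z": 3.1,"rx": 0,"ry": 0,"rz": -2.596,"hand": -1},{"x": 62.05,"y": -57.85,"z": 3.1,"rx": 0,"ry": 0,"rz": -2.596,"hand": -1},{"x": 62.05,"y": -57.85,"z": 3.1,"rx": 0,"ry": 0,"rz": -2.596,"hand": -1}]'

```text
time: 2.15
tool_pos: [0.4568, 0.1042, 0.2088]
ee_rot: [1.261, 2.876, 0.001]
contact_force: [1.4, -1.3, 0.0]
opening: 0.0854
grip_force: 0.0
```

Run:
```python
from h import *
print(sense()['q'],sense()['tool_pos'])
rel([.5405,.3093,.2],3.03)
```

```text
[ 8.13758179e-02 -1.04544740e-01 -9.48071617e-02  1.57907213e+00
 -4.16766427e-04  9.07570136e-01] [0.45680117 0.10424512 0.20878605]
shift [ 9.41 20.05  0.89] turn [ 0.     0.001 -0.715] t 2.15
```

Request:
jog_arm --series '[{"x": 9.4,"y": 20.05,"z": 0.9,"rx": 0,"ry": 0,"rz": -0.715,"hand": -1},{"x": 9.4,"y": 20.05,"z": 0.9,"rx": 0,"ry": 0,"rz": -0.715,"hand": -1},{"x": 9.4,"y": 20.05,"z": 0.9,"rx": 0,"ry": 0,"rz": -0.715,"hand": -1},{"x": 9.4,"y": 20.05,"z": 0.9,"rx": 0,"ry": 0,"rz": -0.715,"hand": -1},{"x": 9.4,"y": 20.05,"z": 0.9,"rx": 0,"ry": 0,"rz": -0.715,"hand": -1},{"x": 9.4,"y": 20.05,"z": 0.9,"rx": 0,"ry": 0,"rz": -0.715,"hand": -1}]'

```text
time: 2.9
tool_pos: [0.541, 0.3061, 0.1994]
ee_rot: [-0.186, -3.135, 0.001]
contact_force: [-1.2, 0.3, 0.5]
opening: 0.0858
grip_force: 0.0
```

Run:
```python
from meas import *
f=grab('wrist','w1.png');h,s,v=hsv(f);print(f['pose'].round(3))
look(f,'wrist',['edge_mid','straightedge'])
print('red');[print(o) for o in comps(f,((h<6)|(h>172))&(s>170)&(v>120),.01,30)]
print('yel');[print(o) for o in comps(f,(h>20)&(h<34)&(s>170)&(v>150),.01,30)]
print('white');[print(o) for o in comps(f,(s<60)&(v>140),.01,60)]
rel([.5405,.3093,.2],3.03)
```

```text
[[ 0.118  0.955  0.273  0.472]
 [ 0.993 -0.114 -0.033  0.314]
 [-0.     0.275 -0.961  0.342]
 [ 0.     0.     0.     1.   ]]
wrist edge_mid 0.92 [0.5179 0.3128 0.0119] [260. 151.]
wrist straightedge 0.82 [0.5229 0.3122 0.014 ] [260. 155.]
red
(np.int32(616), array([258.5,  84.5]), array([0.4459, 0.32  ]), ((446.0390319824219, 320.0442199707031), (23.246036529541016, 28.23495864868164), 83.22190856933594))
(np.int32(228), array([352.2, 233.4]), array([0.6358, 0.4173]), ((638.6422119140625, 422.4776611328125), (41.50746154785156, 21.02986717224121), 62.941253662109375))
yel
white
(np.int32(122), array([ 89.6, 101.7]), array([0.4395, 0.1285]), ((439.8004150390625, 128.3478240966797), (17.759370803833008, 17.51836585998535), 81.8813247680664))
(np.int32(1866), array([258.9, 161.5]), array([0.5308, 0.3106]), ((541.518798828125, 309.2207336425781), (24.165843963623047, 159.94467163085938), 83.90998840332031))
(np.int32(105), array([ 20.7, 114.4]), array([0.4412, 0.0413]), ((441.2069091796875, 41.02289581298828), (16.291521072387695, 17.802507400512695), 71.947021484375))
(np.int32(80), array([ 73.8, 273.2]), array([0.6516, 0.0447]), ((651.730224609375, 44.91498565673828), (16.767724990844727, 18.994857788085938), 71.53483581542969))
(np.int32(74), array([ 38.1, 276.6]), array([ 0.6521, -0.0092]), ((652.7237548828125, -9.466808319091797), (17.038043975830078, 17.815664291381836), 33.88213348388672))
shift [0.12 0.37 0.01] turn [ 0.     0.001 -0.008] t 3.05
```

View pics/w1.png

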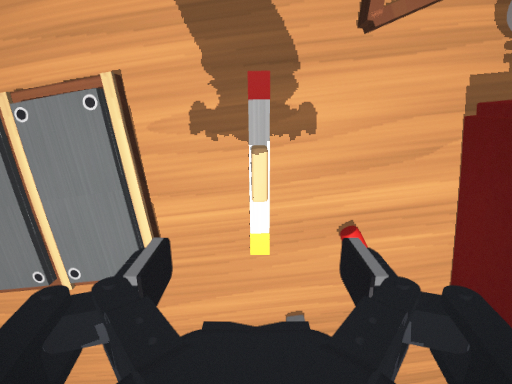

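The wrist view shows the bar vertical from red (258,84) to yellow (260,244), with its handle at (260,175), between the fingers in y. The way down is clear, so I'll descend and grip.

Request:
jog_arm --series '[{"x": 0.02,"y": 0.36,"z": 6,"rx": 0,"ry": 0,"rz": -0.013,"hand": -0.4},{"x": 0.02,"y": 0.36,"z": 12,"rx": 0,"ry": 0,"rz": -0.013,"hand": -0.4},{"x": 0.02,"y": 0.36,"z": 16,"rx": 0,"ry": 0,"rz": -0.013,"hand": -0.4},{"x": 0.02,"y": 0.36,"z": 18.4,"rx": 0,"ry": 0,"rz": -0.013,"hand": -0.4},{"x": 0.02,"y": 0.36,"z": 18.4,"rx": 0,"ry": 0,"rz": -0.013,"hand": -0.4},{"x": 0.02,"y": 0.36,"z": 18.4,"rx": 0,"ry": 0,"rz": -0.013,"hand": 1},{"x": 0.02,"y": 0.36,"z": 18.4,"rx": 0,"ry": 0,"rz": -0.013,"hand": 1},{"x": 0.02,"y": 0.36,"z": 18.4,"rx": 0,"ry": 0,"rz": -0.013,"hand": 1},{"x": 0.02,"y": 0.36,"z": 18.4,"rx": 0,"ry": 0,"rz": -0.013,"hand": 1},{"x": 0.02,"y": 0.36,"z": 18.4,"rx": 0,"ry": 0,"rz": -0.013,"hand": 1}]'

```text
time: 4.3
tool_pos: [0.5432, 0.3107, 0.0181]
ee_rot: [0.165, 3.133, 0.002]
contact_force: [-0.1, -0.9, 6.0]
opening: 0.0166
grip_force: 61.0
```

Run:
```python
from h import *
rel([.5417,.104,.10],3.159)
rel([.5417,.104,.055],3.159)
```

```text
shift [ -2.05 -20.56  -8.22] turn [ 0.001  0.004 -0.122] t 4.3
shift [ -2.03 -20.57  -3.72] turn [ 0.001  0.004 -0.122] t 4.3
```

Request:
jog_arm --series '[{"x": 0,"y": 0,"z": -5,"rx": 0,"ry": 0,"rz": 0,"hand": 1},{"x": 0,"y": 0,"z": -8.2,"rx": 0,"ry": 0,"rz": 0,"hand": 1},{"x": -0.5,"y": -5,"z": -8.2,"rx": 0,"ry": 0,"rz": -0.03,"hand": 1},{"x": -1,"y": -10,"z": -8.2,"rx": 0,"ry": 0,"rz": -0.06,"hand": 1},{"x": -1.5,"y": -15,"z": -8.2,"rx": 0,"ry": 0,"rz": -0.09,"hand": 1},{"x": -2,"y": -19,"z": -8.2,"rx": 0,"ry": 0,"rz": -0.122,"hand": 1},{"x": -2.05,"y": -20.6,"z": -8.2,"rx": 0,"ry": 0,"rz": -0.122,"hand": 1},{"x": -2.05,"y": -20.6,"z": -8.2,"rx": 0,"ry": 0,"rz": -0.122,"hand": 1},{"x": -2.05,"y": -20.6,"z": -8.2,"rx": 0,"ry": 0,"rz": -0.122,"hand": 1}]'

```text
time: 5.42
tool_pos: [0.5402, 0.1043, 0.0972]
ee_rot: [0.029, -3.141, -0.002]
contact_force: [0.8, 0.4, -2.1]
opening: 0.0165
grip_force: 60.0
```

Run:
```python
from meas import *
f=grab('wrist','w2.png')
s=sense();print(s['tool_pos'],s['contact_force'],s['opening'])
rel([.5417,.104,.055],3.159,s)
```

```text
[0.54019908 0.10448028 0.09731736] [ 0.54860449 -0.64291801 -2.81759293] 0.01660685946009849
shift [-0.15 -0.05  4.23] turn [ 0.001 -0.     0.001] t 5.47
```

View pics/w2.png

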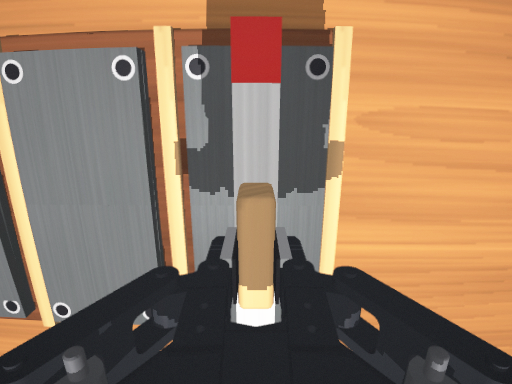

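The bar hangs centred over the left plate: the red end is at (256,50), between the bolts at (197,67) and (317,67). I'll lower it.

Request:
jog_arm --series '[{"x": -0.15,"y": 0,"z": 2.5,"rx": 0,"ry": 0,"rz": 0,"hand": 1},{"x": -0.15,"y": 0,"z": 3.8,"rx": 0,"ry": 0,"rz": 0,"hand": 1},{"x": -0.15,"y": 0,"z": 4.1,"rx": 0,"ry": 0,"rz": 0,"hand": 1},{"x": -0.15,"y": 0,"z": 4.3,"rx": 0,"ry": 0,"rz": 0,"hand": 1},{"x": -0.15,"y": 0,"z": 4.3,"rx": 0,"ry": 0,"rz": 0,"hand": 1}]'

```text
time: 6.1
tool_pos: [0.5423, 0.1033, 0.0551]
ee_rot: [-0.027, 3.14, 0.0]
contact_force: [0.1, 0.5, -2.4]
opening: 0.0166
grip_force: 60.0
```

Request:
jog_arm --series '[{"x": 0,"y": 0,"z": 0.1,"rx": 0,"ry": 0,"rz": 0,"hand": 1},{"x": 0,"y": 0,"z": 0.15,"rx": 0,"ry": 0,"rz": 0,"hand": 1},{"x": 0,"y": 0,"z": 0.15,"rx": 0,"ry": 0,"rz": 0,"hand": 1}]'

```text
time: 6.48
tool_pos: [0.5425, 0.1031, 0.0541]
ee_rot: [-0.027, 3.14, 0.0]
contact_force: [-0.4, 0.4, 2.8]
opening: 0.0169
grip_force: 60.6
```

Request:
jog_arm --series '[{"x": 0,"y": 0,"z": 0,"rx": 0,"ry": 0,"rz": 0,"hand": -0.3},{"x": 0,"y": 0,"z": 0,"rx": 0,"ry": 0,"rz": 0,"hand": -0.3},{"x": 0,"y": 0,"z": -2,"rx": 0,"ry": 0,"rz": 0,"hand": -0.3},{"x": 0,"y": 0,"z": -6,"rx": 0,"ry": 0,"rz": 0,"hand": -0.3},{"x": 0,"y": 0,"z": -7,"rx": 0,"ry": 0,"rz": 0,"hand": 1},{"x": 5,"y": 0,"z": -7,"rx": 0,"ry": 0,"rz": 0,"hand": 1},{"x": 9.2,"y": 0,"z": -6,"rx": 0,"ry": 0,"rz": 0,"hand": 1},{"x": 9.2,"y": 0,"z": -3,"rx": 0,"ry": 0,"rz": 0,"hand": 1},{"x": 9.2,"y": 0,"z": -1,"rx": 0,"ry": 0,"rz": 0,"hand": 1},{"x": 9.2,"y": 0,"z": -1,"rx": 0,"ry": 0,"rz": 0,"hand": 1}]'

```text
time: 7.72
tool_pos: [0.4474, 0.1014, 0.0604]
ee_rot: [0.027, -3.136, 0.001]
contact_force: [-0.3, 0.4, -0.1]
opening: 0.0001
grip_force: 0.0
```

```bash
cat > edge.py <<'E'
from meas import *
def edge():
    f=grab('side');h,s,v=hsv(f)
    for n,m in [('red',((h<6)|(h>172))&(s>170)&(v>100)),('yel',(h>20)&(h<34)&(s>170)&(v>150))]:
        for o in comps(f,m,.046,15,(.35,.7,-.25,.2)): print(n,o[0],o[1],o[2])
    s=sense();print(s['tool_pos'].round(4),s['contact_force'].round(1),s['opening'],'t',s['time'])
edge()
E
python3 edge.py
```

```text
red 82 [251.1 243.8] [0.439  0.1054]
yel 67 [198.3 209.9] [0.6362 0.1048]
[0.4487 0.1015 0.0619] [0.1 0.1 0.3] -1.0669455023854877e-05 t 7.775
```

Request:
jog_arm --series '[{"x": 0,"y": 0,"z": 0.8,"rx": 0,"ry": 0,"rz": 0,"hand": 1},{"x": 0,"y": 0,"z": 1.0,"rx": 0,"ry": 0,"rz": 0,"hand": 1},{"x": 0,"y": 0,"z": 1.2,"rx": 0,"ry": 0,"rz": 0,"hand": 1},{"x": 0,"y": 0,"z": 1.3,"rx": 0,"ry": 0,"rz": 0,"hand": 1},{"x": 0,"y": 0,"z": 1.4,"rx": 0,"ry": 0,"rz": 0,"hand": 1},{"x": 0,"y": 0,"z": 1.4,"rx": 0,"ry": 0,"rz": 0,"hand": 1}]'

```text
time: 8.52
tool_pos: [0.4498, 0.1016, 0.049]
ee_rot: [0.027, -3.141, -0.0]
contact_force: [-0.7, 0.1, 0.5]
opening: 0.0002
grip_force: 0.0
```

Request:
jog_arm --series '[{"x": 0,"y": 0,"z": 0.1,"rx": 0,"ry": 0,"rz": 0,"hand": 1},{"x": 0,"y": 0,"z": 0.2,"rx": 0,"ry": 0,"rz": 0,"hand": 1},{"x": 0,"y": 0,"z": 0.3,"rx": 0,"ry": 0,"rz": 0,"hand": 1},{"x": 0,"y": 0,"z": 0.3,"rx": 0,"ry": 0,"rz": 0,"hand": 1}]'

```text
time: 9.02
tool_pos: [0.4499, 0.1016, 0.0461]
ee_rot: [-0.027, 3.141, 0.0]
contact_force: [-0.8, -0.1, 1.2]
opening: -0.0005
grip_force: 0.3
```

Request:
jog_arm --series '[{"x": 0,"y": 0,"z": 0.1,"rx": 0,"ry": 0,"rz": 0,"hand": 1},{"x": 0,"y": 0,"z": 0.1,"rx": 0,"ry": 0,"rz": 0,"hand": 1},{"x": 0,"y": 0,"z": 0.1,"rx": 0,"ry": 0,"rz": 0,"hand": 1}]'

```text
time: 9.4
tool_pos: [0.4499, 0.1016, 0.0461]
ee_rot: [-0.027, 3.141, -0.0]
contact_force: [-2.9, -0.5, 5.5]
opening: 0.0003
grip_force: 2.9
```

Request:
jog_arm --series '[{"x": 0,"y": 0,"z": 0.1,"rx": 0,"ry": 0,"rz": 0,"hand": 1},{"x": 0,"y": 0,"z": 0.1,"rx": 0,"ry": 0,"rz": 0,"hand": 1},{"x": 0,"y": 0,"z": 0.1,"rx": 0,"ry": 0,"rz": 0,"hand": 1}]'

```text
time: 9.78
tool_pos: [0.4499, 0.1016, 0.046]
ee_rot: [-0.027, 3.141, -0.0]
contact_force: [-5.7, -0.4, 9.8]
opening: -0.0001
grip_force: 5.3
```

```bash
python3 edge.py
```

```text
red 74 [251.2 244.8] [0.4363 0.1076]
yel 67 [198.3 209.9] [0.6362 0.1048]
[0.4499 0.1016 0.046 ] [-5.1 -0.5 10. ] 0.00027513060533509157 t 9.825
```

Request:
jog_arm --series '[{"x": 0,"y": 0,"z": -3,"rx": 0,"ry": 0,"rz": 0,"hand": 1},{"x": 0,"y": 0,"z": -6.5,"rx": 0,"ry": 0,"rz": 0,"hand": 1},{"x": -6,"y": 0,"z": -7,"rx": 0,"ry": 0,"rz": 0,"hand": 1},{"x": -12,"y": 0,"z": -7,"rx": 0,"ry": 0,"rz": 0,"hand": 1},{"x": -18,"y": 0,"z": -7,"rx": 0,"ry": 0,"rz": 0,"hand": 1},{"x": -18,"y": 0,"z": -4,"rx": 0,"ry": 0,"rz": 0,"hand": 1},{"x": -18,"y": 0,"z": -2,"rx": 0,"ry": 0,"rz": 0,"hand": 1},{"x": -18,"y": 0,"z": -1.2,"rx": 0,"ry": 0,"rz": 0,"hand": 1},{"x": -18,"y": 0,"z": -0.9,"rx": 0,"ry": 0,"rz": 0,"hand": 1},{"x": -18,"y": 0,"z": -0.7,"rx": 0,"ry": 0,"rz": 0,"hand": 1}]'

```text
time: 11.08
tool_pos: [0.6304, 0.1047, 0.0522]
ee_rot: [-0.027, 3.139, 0.0]
contact_force: [0.5, -1.3, 0.2]
opening: -0.0001
grip_force: 0.0
```

Request:
jog_arm --series '[{"x": 0,"y": 0,"z": 0.1,"rx": 0,"ry": 0,"rz": 0,"hand": 1},{"x": 0,"y": 0,"z": 0.2,"rx": 0,"ry": 0,"rz": 0,"hand": 1},{"x": 0,"y": 0,"z": 0.3,"rx": 0,"ry": 0,"rz": 0,"hand": 1},{"x": 0,"y": 0,"z": 0.3,"rx": 0,"ry": 0,"rz": 0,"hand": 1}]'

```text
time: 11.58
tool_pos: [0.6298, 0.1047, 0.048]
ee_rot: [0.027, -3.141, 0.0]
contact_force: [0.1, -0.3, -0.2]
opening: 0.0
grip_force: 0.0
```

Request:
jog_arm --series '[{"x": 0,"y": 0,"z": 0.1,"rx": 0,"ry": 0,"rz": 0,"hand": 1},{"x": 0,"y": 0,"z": 0.2,"rx": 0,"ry": 0,"rz": 0,"hand": 1},{"x": 0,"y": 0,"z": 0.3,"rx": 0,"ry": 0,"rz": 0,"hand": 1},{"x": 0,"y": 0,"z": 0.3,"rx": 0,"ry": 0,"rz": 0,"hand": 1}]'

```text
time: 12.08
tool_pos: [0.6299, 0.1047, 0.0461]
ee_rot: [-0.027, 3.141, -0.0]
contact_force: [-2.0, -1.2, 5.7]
opening: 0.0002
grip_force: 2.6
```

```bash
python3 edge.py
```

```text
red 127 [250.5 243.5] [0.4407 0.1056]
[0.6299 0.1047 0.0461] [-2.8 -0.7  5.7] 0.00022363859910646026 t 12.125
```

Request:
jog_arm --series '[{"x": 0,"y": 0,"z": 0.1,"rx": 0,"ry": 0,"rz": 0,"hand": 1},{"x": 0,"y": 0,"z": 0.1,"rx": 0,"ry": 0,"rz": 0,"hand": 1}]'

```text
time: 12.38
tool_pos: [0.6299, 0.1047, 0.0461]
ee_rot: [-0.027, 3.141, -0.0]
contact_force: [-3.6, -1.0, 9.0]
opening: 0.0001
grip_force: 4.3
```

Request:
jog_arm --series '[{"x": 0,"y": 0,"z": -3,"rx": 0,"ry": 0,"rz": 0,"hand": 1},{"x": 0,"y": 0,"z": -7,"rx": 0,"ry": 0,"rz": 0,"hand": 0},{"x": 5,"y": 0,"z": -8.5,"rx": 0,"ry": 0,"rz": 0,"hand": -0.3},{"x": 8.8,"y": 0,"z": -8,"rx": 0,"ry": 0,"rz": 0,"hand": -0.3},{"x": 8.8,"y": 0,"z": -6,"rx": 0,"ry": 0,"rz": 0,"hand": -0.3},{"x": 8.8,"y": 0,"z": -3,"rx": 0,"ry": 0,"rz": 0,"hand": -0.3},{"x": 8.8,"y": 0,"z": -1.2,"rx": 0,"ry": 0,"rz": 0,"hand": -0.3},{"x": 8.8,"y": 0,"z": -1.0,"rx": 0,"ry": 0,"rz": 0,"hand": -0.3},{"x": 8.8,"y": 0,"z": -1.0,"rx": 0,"ry": 0,"rz": 0,"hand": -0.3}]'

```text
time: 13.5
tool_pos: [0.5423, 0.1032, 0.0545]
ee_rot: [-0.027, 3.141, 0.0]
contact_force: [-0.2, 0.2, 0.9]
opening: 0.0553
grip_force: 0.0
```

Request:
jog_arm --series '[{"x": 0,"y": 0,"z": 0,"rx": 0,"ry": 0,"rz": 0,"hand": 1},{"x": 0,"y": 0,"z": 0,"rx": 0,"ry": 0,"rz": 0,"hand": 1},{"x": 0,"y": 0,"z": 0,"rx": 0,"ry": 0,"rz": 0,"hand": 1},{"x": 0,"y": 0,"z": 0,"rx": 0,"ry": 0,"rz": 0,"hand": 1}]'

```text
time: 14.0
tool_pos: [0.5429, 0.1031, 0.0553]
ee_rot: [-0.027, 3.139, -0.0]
contact_force: [-0.1, -0.0, 4.5]
opening: 0.0168
grip_force: 61.7
```

Run:
```python
from h import *
print(sense()['tool_pos'])
rel([.5442,-.0258,.10],3.159)
rel([.5442,-.0258,.055],3.159)
```

```text
[0.54288034 0.1031338  0.05528192]
shift [  0.08 -12.89  -4.47] turn [-0.     0.003 -0.   ] t 14.0
shift [  0.09 -12.89   0.03] turn [-0.     0.003 -0.   ] t 14.0
```

Request:
jog_arm --series '[{"x": 0,"y": 0,"z": -2.5,"rx": 0,"ry": 0,"rz": 0,"hand": 1},{"x": 0,"y": 0,"z": -4.5,"rx": 0,"ry": 0,"rz": 0,"hand": 1},{"x": 0,"y": -5,"z": -4.5,"rx": 0,"ry": 0,"rz": 0,"hand": 1},{"x": 0,"y": -10,"z": -4.5,"rx": 0,"ry": 0,"rz": 0,"hand": 1},{"x": 0.1,"y": -12.9,"z": -4.5,"rx": 0,"ry": 0,"rz": 0,"hand": 1},{"x": 0.1,"y": -12.9,"z": -2,"rx": 0,"ry": 0,"rz": 0,"hand": 1},{"x": 0.1,"y": -12.9,"z": -0.6,"rx": 0,"ry": 0,"rz": 0,"hand": 1},{"x": 0.1,"y": -12.9,"z": -0.2,"rx": 0,"ry": 0,"rz": 0,"hand": 1},{"x": 0.1,"y": -12.9,"z": -0.1,"rx": 0,"ry": 0,"rz": 0,"hand": 1},{"x": 0.1,"y": -12.9,"z": -0.1,"rx": 0,"ry": 0,"rz": 0,"hand": 1}]'

```text
time: 15.25
tool_pos: [0.5433, -0.0253, 0.0553]
ee_rot: [-0.028, 3.141, 0.0]
contact_force: [-0.6, 0.7, -0.7]
opening: 0.0169
grip_force: 61.0
```

Request:
jog_arm --series '[{"x": 0,"y": 0,"z": 0.1,"rx": 0,"ry": 0,"rz": 0,"hand": 1},{"x": 0,"y": 0,"z": 0.1,"rx": 0,"ry": 0,"rz": 0,"hand": 1}]'

```text
time: 15.5
tool_pos: [0.5433, -0.0254, 0.0552]
ee_rot: [-0.028, 3.141, 0.001]
contact_force: [-3.2, 0.9, 5.2]
opening: 0.017
grip_force: 61.9
```

Request:
jog_arm --series '[{"x": 0,"y": 0,"z": 0,"rx": 0,"ry": 0,"rz": 0,"hand": -0.3},{"x": 0,"y": 0,"z": 0,"rx": 0,"ry": 0,"rz": 0,"hand": -0.3},{"x": 0,"y": 0,"z": -2,"rx": 0,"ry": 0,"rz": 0,"hand": -0.3},{"x": 0,"y": 0,"z": -6,"rx": 0,"ry": 0,"rz": 0,"hand": -0.3},{"x": 0,"y": 0,"z": -7,"rx": 0,"ry": 0,"rz": 0,"hand": 1},{"x": 5,"y": 0,"z": -7,"rx": 0,"ry": 0,"rz": 0,"hand": 1},{"x": 9.2,"y": 0,"z": -6,"rx": 0,"ry": 0,"rz": 0,"hand": 1},{"x": 9.2,"y": 0,"z": -3,"rx": 0,"ry": 0,"rz": 0,"hand": 1},{"x": 9.2,"y": 0,"z": -1,"rx": 0,"ry": 0,"rz": 0,"hand": 1},{"x": 9.2,"y": 0,"z": -0.2,"rx": 0,"ry": 0,"rz": 0,"hand": 1}]'

```text
time: 16.75
tool_pos: [0.4494, -0.0271, 0.0538]
ee_rot: [0.027, -3.138, -0.001]
contact_force: [-0.4, -0.1, 0.7]
opening: 0.0001
grip_force: 0.0
```

```bash
python3 edge.py
```

```text
red 79 [284.6 218.4] [ 0.4402 -0.0209]
yel 53 [232.8 189.2] [ 0.6368 -0.0243]
[ 0.4494 -0.0271  0.0535] [-1.  -0.2 -0.9] -7.087575067362432e-05 t 16.8
```

Request:
jog_arm --series '[{"x": 0,"y": 0,"z": 0.2,"rx": 0,"ry": 0,"rz": 0,"hand": 1},{"x": 0,"y": 0,"z": 0.4,"rx": 0,"ry": 0,"rz": 0,"hand": 1},{"x": 0,"y": 0,"z": 0.5,"rx": 0,"ry": 0,"rz": 0,"hand": 1},{"x": 0,"y": 0,"z": 0.6,"rx": 0,"ry": 0,"rz": 0,"hand": 1},{"x": 0,"y": 0,"z": 0.6,"rx": 0,"ry": 0,"rz": 0,"hand": 1}]'

```text
time: 17.42
tool_pos: [0.4511, -0.0274, 0.0501]
ee_rot: [-0.027, 3.141, -0.0]
contact_force: [-0.1, -0.9, 0.4]
opening: 0.0002
grip_force: 0.0
```

Request:
jog_arm --series '[{"x": 0,"y": 0,"z": 0.1,"rx": 0,"ry": 0,"rz": 0,"hand": 1},{"x": 0,"y": 0,"z": 0.2,"rx": 0,"ry": 0,"rz": 0,"hand": 1},{"x": 0,"y": 0,"z": 0.2,"rx": 0,"ry": 0,"rz": 0,"hand": 1}]'

```text
time: 17.8
tool_pos: [0.4509, -0.0274, 0.0479]
ee_rot: [0.027, -3.141, -0.0]
contact_force: [0.5, -0.4, -0.2]
opening: -0.0001
grip_force: 0.0
```

Request:
jog_arm --series '[{"x": 0,"y": 0,"z": 0.1,"rx": 0,"ry": 0,"rz": 0,"hand": 1},{"x": 0,"y": 0,"z": 0.2,"rx": 0,"ry": 0,"rz": 0,"hand": 1},{"x": 0,"y": 0,"z": 0.3,"rx": 0,"ry": 0,"rz": 0,"hand": 1},{"x": 0,"y": 0,"z": 0.3,"rx": 0,"ry": 0,"rz": 0,"hand": 1}]'

```text
time: 18.3
tool_pos: [0.4511, -0.0274, 0.0461]
ee_rot: [-0.027, 3.141, -0.0]
contact_force: [-2.3, 0.5, 6.5]
opening: 0.0001
grip_force: 2.9
```

Request:
jog_arm --series '[{"x": 0,"y": 0,"z": 0.1,"rx": 0,"ry": 0,"rz": 0,"hand": 1},{"x": 0,"y": 0,"z": 0.1,"rx": 0,"ry": 0,"rz": 0,"hand": 1}]'

```text
time: 18.55
tool_pos: [0.4511, -0.0274, 0.046]
ee_rot: [-0.027, 3.141, -0.0]
contact_force: [-4.3, 1.2, 11.3]
opening: 0.0002
grip_force: 5.2
```

Request:
jog_arm --series '[{"x": 0,"y": 0,"z": -3,"rx": 0,"ry": 0,"rz": 0,"hand": 1},{"x": 0,"y": 0,"z": -6.5,"rx": 0,"ry": 0,"rz": 0,"hand": 1},{"x": -6,"y": 0,"z": -7,"rx": 0,"ry": 0,"rz": 0,"hand": 1},{"x": -12,"y": 0,"z": -7,"rx": 0,"ry": 0,"rz": 0,"hand": 1},{"x": -18,"y": 0,"z": -7,"rx": 0,"ry": 0,"rz": 0,"hand": 1},{"x": -18,"y": 0,"z": -4,"rx": 0,"ry": 0,"rz": 0,"hand": 1},{"x": -18,"y": 0,"z": -2,"rx": 0,"ry": 0,"rz": 0,"hand": 1},{"x": -18,"y": 0,"z": -1.2,"rx": 0,"ry": 0,"rz": 0,"hand": 1},{"x": -18,"y": 0,"z": -0.9,"rx": 0,"ry": 0,"rz": 0,"hand": 1},{"x": -18,"y": 0,"z": -0.5,"rx": 0,"ry": 0,"rz": 0,"hand": 1}]'

```text
time: 19.8
tool_pos: [0.6318, -0.0245, 0.0503]
ee_rot: [-0.027, 3.139, -0.001]
contact_force: [0.1, 0.2, 0.1]
opening: 0.0002
grip_force: 0.0
```

Request:
jog_arm --series '[{"x": 0,"y": 0,"z": 0.1,"rx": 0,"ry": 0,"rz": 0,"hand": 1},{"x": 0,"y": 0,"z": 0.2,"rx": 0,"ry": 0,"rz": 0,"hand": 1},{"x": 0,"y": 0,"z": 0.3,"rx": 0,"ry": 0,"rz": 0,"hand": 1},{"x": 0,"y": 0,"z": 0.4,"rx": 0,"ry": 0,"rz": 0,"hand": 1},{"x": 0,"y": 0,"z": 0.4,"rx": 0,"ry": 0,"rz": 0,"hand": 1}]'

```text
time: 20.42
tool_pos: [0.6313, -0.0244, 0.0461]
ee_rot: [-0.027, 3.141, -0.0]
contact_force: [-1.6, -0.1, 5.0]
opening: 0.0001
grip_force: 2.6
```

Request:
jog_arm --series '[{"x": 0,"y": 0,"z": 0.1,"rx": 0,"ry": 0,"rz": 0,"hand": 1},{"x": 0,"y": 0,"z": 0.1,"rx": 0,"ry": 0,"rz": 0,"hand": 1}]'

```text
time: 20.68
tool_pos: [0.6313, -0.0244, 0.0461]
ee_rot: [-0.027, 3.14, -0.001]
contact_force: [-3.8, 0.3, 9.3]
opening: -0.0001
grip_force: 4.3
```

Run:
```python
from h import *
s=sense();print(s['tool_pos'],s['contact_force'],s['q'])
rel([.60,-.38,.2],3.14159)
```

```text
[ 0.6312931  -0.02436614  0.04605976] [-3.76814928  0.29500243  9.32787223] [-1.44598466e-01  3.57927509e-01  8.77093235e-02  1.29933620e+00
 -1.44643329e-04 -1.61864824e-01]
shift [  3.72 -35.51 -15.39] turn [-0.     0.001  0.017] t 20.68
```

Request:
jog_arm --series '[{"x": 0,"y": 0,"z": -5,"rx": 0,"ry": 0,"rz": 0,"hand": 1},{"x": 0,"y": 0,"z": -11,"rx": 0,"ry": 0,"rz": 0,"hand": 0},{"x": 3,"y": -5,"z": -15.4,"rx": 0,"ry": 0,"rz": 0,"hand": -0.3},{"x": 5,"y": -10,"z": -15.4,"rx": 0,"ry": 0,"rz": 0,"hand": -0.3},{"x": 7,"y": -15,"z": -15.4,"rx": 0,"ry": 0,"rz": 0,"hand": -0.3},{"x": 9,"y": -21,"z": -15.4,"rx": 0,"ry": 0,"rz": 0,"hand": -0.3},{"x": 9.7,"y": -27,"z": -15.4,"rx": 0,"ry": 0,"rz": 0.01,"hand": -0.3},{"x": 9.7,"y": -32,"z": -15.4,"rx": 0,"ry": 0,"rz": 0.017,"hand": -0.3},{"x": 9.7,"y": -35.5,"z": -15.4,"rx": 0,"ry": 0,"rz": 0.017,"hand": -0.3},{"x": 9.7,"y": -35.5,"z": -15.4,"rx": 0,"ry": 0,"rz": 0.017,"hand": -0.3}]'

```text
time: 21.92
tool_pos: [0.5393, -0.3837, 0.1963]
ee_rot: [-0.006, -3.14, -0.001]
contact_force: [-0.1, 0.0, 0.5]
opening: 0.0555
grip_force: 0.0
```

Run:
```python
from meas import *
f=grab('wrist','w3.png');h,s,v=hsv(f)
look(f,'wrist',['chalk'])
[print(o) for o in comps(f,(h>105)&(h<130)&(s>120)&(v>50),.024,20)]
print(sense()['tool_pos'],sense()['q'])
```

```text
wrist chalk 0.91 [ 0.5123 -0.3112  0.0242] [322. 150.]
wrist chalk 0.81 [ 0.5811 -0.3258  0.0216] [305. 208.]
wrist chalk 0.76 [ 0.535  -0.3844  0.0244] [255. 170.]
wrist chalk 0.65 [ 0.4681 -0.3722  0.0234] [267. 108.]
(np.int32(105), array([255.3, 161.3]), array([ 0.5252, -0.3844]), ((529.3472900390625, -384.69500732421875), (22.40077018737793, 15.745572090148926), 89.23841094970703))
[ 0.53995003 -0.38074044  0.19716003] [-7.15895973e-01  4.12415364e-01  4.59548235e-01  1.61942467e+00
  6.18579120e-04 -7.15536880e-01]
```

View pics/w3.png

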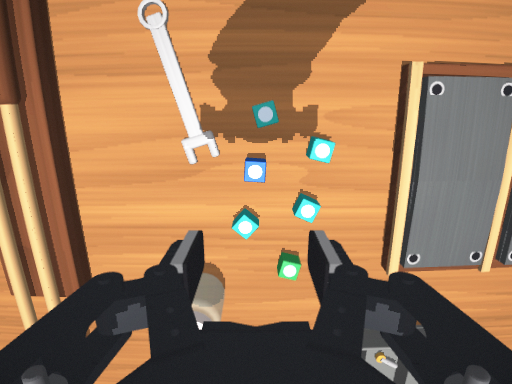

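The wrist view shows the blue cube's top face at about (255,171), roughly square to the view. Teal cubes are at (321,150), (307,209), (245,224) and (265,113). The right plate is at the right, with bolts at (437,88), (413,258) and (475,256).

Run:
```python
from meas import *
f=grab('wrist');h,s,v=hsv(f)
im=f['color']
m=(((h>95)&(h<130)&(s>90))).astype(np.uint8); m[:, :235]=0;m[:,275:]=0;m[:140]=0;m[195:]=0
ys,xs=np.nonzero(m);print(xs.min(),xs.max(),ys.min(),ys.max())
for y in range(154,188,2): r=np.nonzero(m[y])[0]; print(y,(r.min(),r.max(),im[y,248].tolist()) if len(r) else None)
print(pix(f,[[245,163],[266,163],[245,182],[266,182]],.024).round(4))
print(pix(f,[[437,88],[413,258],[475,256]],.034).round(4))
```

```text
241 263 157 181
154 None
156 None
158 (np.int64(243), np.int64(262), [27, 61, 125])
160 (np.int64(243), np.int64(262), [45, 106, 219])
162 (np.int64(242), np.int64(263), [110, 186, 254])
164 (np.int64(242), np.int64(262), [115, 188, 254])
166 (np.int64(242), np.int64(262), [255, 255, 255])
168 (np.int64(242), np.int64(262), [255, 255, 255])
170 (np.int64(242), np.int64(262), [255, 255, 255])
172 (np.int64(242), np.int64(262), [255, 255, 255])
174 (np.int64(242), np.int64(262), [255, 255, 255])
176 (np.int64(241), np.int64(261), [255, 255, 255])
178 (np.int64(241), np.int64(261), [110, 187, 254])
180 (np.int64(243), np.int64(261), [87, 168, 253])
182 None
184 None
186 None
[[ 0.528  -0.3928  0.024 ]
 [ 0.528  -0.3694  0.024 ]
 [ 0.5498 -0.3931  0.024 ]
 [ 0.5499 -0.3692  0.024 ]]
[[ 0.4468 -0.1932  0.034 ]
 [ 0.6425 -0.1897  0.034 ]
 [ 0.6415 -0.1095  0.034 ]]
```

Run:
```python
from meas import *
print(sense()['tool_pos'])
rel([.537,-.385,.005],3.08)
```

```text
[ 0.54020073 -0.38008548  0.19759458]
shift [ 0.31 -0.51 19.26] turn [ 0.001 -0.     0.062] t 22.07
```

Request:
jog_arm --series '[{"x": 0.3,"y": -0.5,"z": 5,"rx": 0,"ry": 0,"rz": 0.06,"hand": 0.1},{"x": 0.3,"y": -0.5,"z": 10,"rx": 0,"ry": 0,"rz": 0.06,"hand": 0.1},{"x": 0.3,"y": -0.5,"z": 14.5,"rx": 0,"ry": 0,"rz": 0.06,"hand": 0.1},{"x": 0.3,"y": -0.5,"z": 14.5,"rx": 0,"ry": 0,"rz": 0.06,"hand": 0.1},{"x": 0.3,"y": -0.5,"z": 14.5,"rx": 0,"ry": 0,"rz": 0.06,"hand": 0.1}]'

```text
time: 22.7
tool_pos: [0.5383, -0.3857, 0.0552]
ee_rot: [0.092, 3.138, -0.003]
contact_force: [0.3, -0.8, 0.2]
opening: 0.0384
grip_force: 0.0
```

Run:
```python
from meas import *
f=grab('wrist','w4.png');print(sense()['opening'],sense()['tool_pos'])
print(proj(f,np.array([[.549,-.397,.024],[.525,-.397,.024],[.525,-.373,.024]])))
rel([.537,-.385,.005],3.08)
```

```text
0.03860335329939657 [ 0.53901056 -0.38664998  0.05647428]
[[240.50039956 236.21611387]
 [237.7339719  201.78012455]
 [275.38327    199.69677782]]
shift [0.23 0.17 5.15] turn [-0.003  0.004  0.003] t 22.75
```

View pics/w4.png

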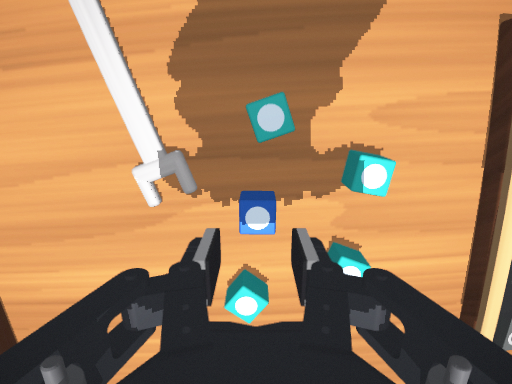

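The cube's top face, at cols 239-277 and rows 202-233, matches the prediction and is centred between the fingers. Nothing is in the way, so I'll grip it.

Request:
jog_arm --series '[{"x": 0.2,"y": 0.1,"z": 2.5,"rx": 0,"ry": 0,"rz": 0,"hand": 0.1},{"x": 0.2,"y": 0.1,"z": 4.4,"rx": 0,"ry": 0,"rz": 0,"hand": 0.1},{"x": 0.2,"y": 0.1,"z": 5.0,"rx": 0,"ry": 0,"rz": 0,"hand": 0.1},{"x": 0.2,"y": 0.1,"z": 5.0,"rx": 0,"ry": 0,"rz": 0,"hand": 0.1},{"x": 0.2,"y": 0.1,"z": 5.0,"rx": 0,"ry": 0,"rz": 0,"hand": 1},{"x": 0.2,"y": 0.1,"z": 5.0,"rx": 0,"ry": 0,"rz": 0,"hand": 1},{"x": 0.2,"y": 0.1,"z": 5.0,"rx": 0,"ry": 0,"rz": 0,"hand": 1},{"x": 0.2,"y": 0.1,"z": 5.0,"rx": 0,"ry": 0,"rz": 0,"hand": 1}]'

```text
time: 23.75
tool_pos: [0.5359, -0.3855, 0.0043]
ee_rot: [0.094, 3.138, -0.002]
contact_force: [0.8, -0.5, 4.7]
opening: 0.0225
grip_force: 62.8
```

Run:
```python
from meas import *
print(sense()['opening'],sense()['tool_pos'])
rel([.544,-.155,.10],3.159)
```

```text
0.022469105926688788 [ 0.53594899 -0.38549402  0.00427417]
shift [ 0.56 23.04 -9.61] turn [-0.002  0.002 -0.077] t 23.75
```

Request:
jog_arm --series '[{"x": 0,"y": 0,"z": -5,"rx": 0,"ry": 0,"rz": 0,"hand": 1},{"x": 0,"y": 0,"z": -9.6,"rx": 0,"ry": 0,"rz": 0,"hand": 1},{"x": 0,"y": 5,"z": -9.6,"rx": 0,"ry": 0,"rz": 0,"hand": 1},{"x": 0.1,"y": 10,"z": -9.6,"rx": 0,"ry": 0,"rz": -0.03,"hand": 1},{"x": 0.3,"y": 15,"z": -9.6,"rx": 0,"ry": 0,"rz": -0.06,"hand": 1},{"x": 0.5,"y": 20,"z": -9.6,"rx": 0,"ry": 0,"rz": -0.077,"hand": 1},{"x": 0.55,"y": 23,"z": -9.6,"rx": 0,"ry": 0,"rz": -0.077,"hand": 1},{"x": 0.55,"y": 23,"z": -7,"rx": 0,"ry": 0,"rz": -0.077,"hand": 1},{"x": 0.55,"y": 23,"z": -7,"rx": 0,"ry": 0,"rz": -0.077,"hand": 1},{"x": 0.55,"y": 23,"z": -7,"rx": 0,"ry": 0,"rz": -0.077,"hand": 1}]'

```text
time: 25.0
tool_pos: [0.5432, -0.1552, 0.073]
ee_rot: [0.026, -3.141, -0.0]
contact_force: [0.7, 0.5, 0.2]
opening: 0.0228
grip_force: 62.2
```

Run:
```python
from meas import *
f=grab('wrist','w5.png')
print(sense()['opening'],sense()['tool_pos'])
rel([.544,-.155,.042],3.159)
```

```text
0.02262416321004159 [ 0.54369258 -0.15549127  0.07356595]
shift [-0.03  0.05  3.16] turn [-0.     0.001 -0.001] t 25.05
```

View pics/w5.png

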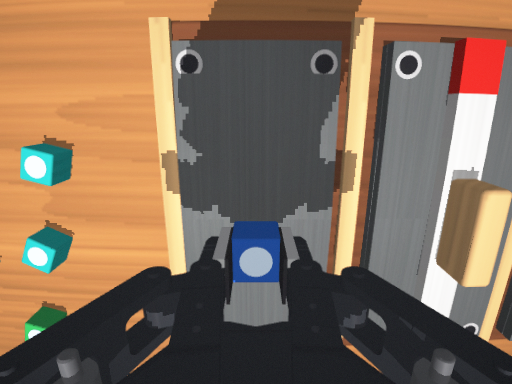

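The blue cube is held at (256,255), centred over the right plate. The straightedge rests on the middle plate at the right. I'll lower the cube.

Request:
jog_arm --series '[{"x": 0,"y": 0,"z": 2,"rx": 0,"ry": 0,"rz": 0,"hand": 1},{"x": 0,"y": 0,"z": 2.7,"rx": 0,"ry": 0,"rz": 0,"hand": 1},{"x": 0,"y": 0,"z": 3.0,"rx": 0,"ry": 0,"rz": 0,"hand": 1},{"x": 0,"y": 0,"z": 3.1,"rx": 0,"ry": 0,"rz": 0,"hand": 1},{"x": 0,"y": 0,"z": 3.2,"rx": 0,"ry": 0,"rz": 0,"hand": 1},{"x": 0,"y": 0,"z": 3.2,"rx": 0,"ry": 0,"rz": 0,"hand": 1}]'

```text
time: 25.8
tool_pos: [0.5437, -0.155, 0.0414]
ee_rot: [-0.027, 3.141, -0.0]
contact_force: [-0.1, 0.0, -0.4]
opening: 0.0225
grip_force: 62.2
```

Request:
jog_arm --series '[{"x": 0,"y": 0,"z": 0.1,"rx": 0,"ry": 0,"rz": 0,"hand": 1},{"x": 0,"y": 0,"z": 0.1,"rx": 0,"ry": 0,"rz": 0,"hand": 1}]'

```text
time: 26.05
tool_pos: [0.5438, -0.155, 0.0412]
ee_rot: [-0.027, 3.141, -0.001]
contact_force: [-2.0, 0.2, 5.0]
opening: 0.0225
grip_force: 62.9
```

Contact is at 36.9 mm, consistent with the bowed plate's crown. I'll release and retreat.

Request:
jog_arm --series '[{"x": 0,"y": 0,"z": 0,"rx": 0,"ry": 0,"rz": 0,"hand": 0},{"x": 0,"y": 0,"z": 0,"rx": 0,"ry": 0,"rz": 0,"hand": 0},{"x": 0,"y": 0,"z": 0,"rx": 0,"ry": 0,"rz": 0,"hand": 0},{"x": 0,"y": 0,"z": -2,"rx": 0,"ry": 0,"rz": 0,"hand": 0},{"x": 0,"y": 0,"z": -6,"rx": 0,"ry": 0,"rz": 0,"hand": 0},{"x": 0,"y": 0,"z": -12,"rx": 0,"ry": 0,"rz": 0,"hand": 0},{"x": 5,"y": 0,"z": -16,"rx": 0,"ry": 0,"rz": 0,"hand": 0},{"x": 10,"y": 0,"z": -18,"rx": 0,"ry": 0,"rz": 0,"hand": 0},{"x": 10,"y": 0,"z": -18,"rx": 0,"ry": 0,"rz": 0,"hand": 0},{"x": 10,"y": 0,"z": -18,"rx": 0,"ry": 0,"rz": 0,"hand": 0}]'

```text
time: 27.3
tool_pos: [0.4439, -0.1568, 0.2197]
ee_rot: [-0.027, 3.141, -0.0]
contact_force: [0.0, 0.5, 0.1]
opening: 0.0424
grip_force: 0.0
```

Run:
```python
from meas import *
f=grab('scene','s9.png');print(sense()['contact_force'],sense()['time'])
```

```text
[ 0.0760382   0.05022694 -0.68135788] 27.35
```

View pics/s9.png

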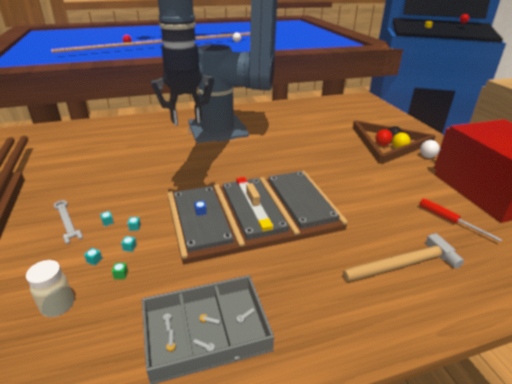

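The blue chalk stands on the right plate at (201,208), and the straightedge lies on the middle plate at (255,203). Everything else is where it was, and the gripper is clear.

```bash
python3 -c "
from h import *
print(workorder.job_done())"
```

```text
the job is handed in; nothing more can be done
None
```

The job is handed in: the left and middle plates pressed level at both ends (about 46 mm each), so the right plate is the bowed one by elimination; I did not rock-test it, but the chalk touched down at about 37 mm there, and the chalk stands on it with the straightedge left on the middle plate.

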